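# Find a rotary table's backlash, centre the crank in it and lock the table

### The arm

A 6-joint arm with a two-finger parallel gripper is mounted at the origin on a cart in front of the work surface, level with it; the furniture and walls round the work are solid. World frame = base frame: x ahead of the robot, y to its left, z up, the work surface at z = 0. Lengths are in m, angles in degrees, forces in N, time in s.
With the tool pointing down it reaches from about 0.35 to 0.975 m from the base axis. Payload 7.1 kg.
Tool frame: the origin (TCP) lies on the centre line of the jaws, within the pads' length; the fingertips stand 8 mm ahead of it and the grasp point (between the pads) lies 11 mm behind it; z points along the fingers, y is the line along which they close (so a half turn about z gives the same grasp; the last joint's range is limited). The gripper opens to 88 mm and grips with 3 to 60 N. Pads are 20 mm wide; open, the fingers measure 115 mm over their backs; the gripper's body (75 mm by 178 mm) begins 61 mm behind the grasp point.
Start: joints at [-75.86, 24.242, 93.386, -0, 62.372, -1.089], TCP at [0.164, -0.603, 0.231] pointing down, gripper open.
Joint ranges: [-172.04, 172.04], [-51.8, 120.97], [4.93, 147.93], [-75.15, 255.16], [6.16, 154.13], [-145.62, 145.62]. Speed limits (degrees/s): [136.94, 136.94, 172.46, 180, 180, 180].

### API

Orientations are given as a 3x3 rotation matrix whose columns are the frame's x, y, z axes.
In Python, from workcell import manip, state, imaging gives the robot as it stands. Calls block until the motion is done:
- manip.move_pose(position, orientation): joint-space move of the TCP to a pose.
- manip.move_l(position, frame=None, feed=0.15): straight line of the TCP; frame=None keeps the orientation; feed is the mean speed in m/s.
- manip.move_joints(angles): joint-space move.
- manip.let_go() and manip.close_gripper(grip_force=None): open the fingers fully, or close them until they stop; grip_force is the grip in N (None keeps the last).
- manip.pause(seconds).
- manip.ik(position, orientation): joint angles nearest the present ones, or None.
- state(): the state.
- imaging.get_image(name): name is "side" or "top"; returns a dict with "frame" (384x512x3 uint8, red, green, blue), "K" (3x3 intrinsics, pixels), "k1" (the pictures are not rectified: a ray, as slopes to the right and down, at radius r is drawn at 1 + k1 r^2 times it, then the intrinsics apply), "R" (3x3) and "t" (3): a world point X has camera coordinates R X + t. Camera axes: x right, y down, z forward; pixel columns grow to the right and rows downward; lengths in m; the calibration is good to about 2 mm. A picture is of the moment at which its call begins. There is no depth.
A pose or a line that the arm cannot do raises manip.PlanningError and nothing moves.
- manip.close_job(): hands the job in; it is judged then, once.
The state is a dict: "time": time; "q": joint angles; "joint_velocities": joint speeds; "joint_torque": joint torques, N m; "eef_pos": TCP position; "orientation": TCP orientation; "force": force on the tool from outside, world axes, zero at the start; "moment": the same for the moment, N m; "width": finger opening in m; "gripper_force": force on a finger pad.
Only numpy, scipy, OpenCV 4.12 (cv2) and the standard library are available. Lean on these libraries where they do the work, as an engineer would, in place of code of your own. Each camera call takes 0.05 s, during which the arm holds its last target. There are 200 camera calls.

### The job

The rotary table with the small vice is at its angle and only needs locking, but its worm must not be pressing on it when it is locked. Swing the front crank gently to the left and then to the right, each time just until you feel the drive take up, to find its free play, without turning the graduated collar behind it; then leave the crank in the middle of that free play and press the lever on the table's right side fully down, past its centre, so that it locks. Leave everything else on the desk where it is.

Things in the scene. Friction and masses are not known exactly. Their poses are not given: they have to be found in the camera images.
- rotary_table: heavy grey rotary table fixed to the desk: foot 170 x 150 mm, round steel top 150 mm across, 80 mm above the desk, carrying a small steel vice (top at 119 mm). Origin: centre of its underside, on the desk; x points from the crank (front) to the back, y to its left, z up. The crank's level axis runs along x at y = +46 mm, z = 58 mm; the locking lever is on the right side (-y)
- crank (a joint): crank angle relative to its worm shaft, rad; grows as the handle swings right (clockwise seen from the front). Inside its free play (25 to 40 degrees wide, ends to be found, zero is not its middle) it turns at under 1 N and stays where left. Past an end this value stops changing and resistance grows by about 2 N per mm at the handle; above about 20 N the worm and collar turn, spoiling the setting
- crank_grip (a point): middle of the crank's handle: a round black bar 14 mm thick, about 50 mm long, level, parallel to x of rotary_table, sticking out to the front; free end 27 mm in front of this point, steel crank arm 26 mm behind it. It swings 52 mm from the crank's axis, on the upper side, within 45 degrees of straight up; nothing is within 30 mm beside it
- collar_mark (a point): point on the rim of the graduated steel collar on the worm, behind the crank (collar 45 mm across, 22.5 mm from the axis to this point, 47 mm behind the handle's middle). It stays still while the crank moves inside its play; it must not be turned
- clamp_lever (a joint): angle of the locking lever, rad: 0 open (stands up and outward, 52 degrees above level), 0.85 fully down at its stop (3 degrees above level). Pressed near its end it resists with up to about 8 N, most at 0.3 rad; past 0.72 rad it is over centre, goes on to its stop by itself and stays
- lever_pad (a point): point on the upper face of the locking lever's flat black grip (22 mm wide, 11 mm thick), 80 mm along the lever from its pivot and 7.5 mm above the lever's line through the pivot; the grip ends about 16 mm farther out. Pivot axis parallel to x of rotary_table at y = -108 mm, z = 70 mm; the lever points to -y of rotary_table, is pressed down, and nothing tall is below or beside it
- calculator: calculator, 140 x 104 x 35 mm, on the desk at the left; bystander
- ring_gauge: knurled steel ring, 46 mm across, 16 mm high, on the desk in front of the table; bystander
- loupe: folding loupe, 84 x 37 x 15 mm, on the desk; bystander
- objective_can: white lidded can, 47 mm across, 52 mm high, upright on the desk at the right; bystander
- usb_stick: black USB stick, 53 x 18 x 8 mm, on the desk; bystander

How it is judged:
By the outcome, as a careful person would: the job done as asked, in the order asked, and still so for the second after the job is handed in, with the robot touching nothing.
It also fails if it takes over 58 s, if anything falls off the work surface, if the arm or the gripper's body presses on something with over 40 N, if the wrist force passes 120 N, or if a joint passes its speed limit or range.

## Working session

There is one attempt and no reset: what is moved stays moved. The work goes in short steps, each a Python script; the robot and the scene stay as the last script left them, time stands still between calls to the robot, and variables do not carry over. Pictures are saved under pics/ and viewed, at most 10 in all, crops included, and the job is handed in when it is done.

```bash
mkdir -p pics; ls
cat > h.py <<'E'
import numpy as np, cv2
from workcell import manip, state, imaging
def snap(n,name):
    d=imaging.get_image(n); cv2.imwrite(f"pics/{name}.png",d["frame"][:,:,::-1]); np.savez(f"pics/{name}.npz",**{k:np.array(d[k]) for k in("K","k1","R","t")}); return d
def proj(d,X):
    c=d["R"]@np.asarray(X)+d["t"]; s=c[:2]/c[2]; s=s*(1+d["k1"]*(s@s)); return (d["K"]@[s[0],s[1],1])[:2]
def ray(d,uv):
    m=np.linalg.inv(d["K"])@[uv[0],uv[1],1]; s0=m[:2]; s=s0.copy()
    for _ in range(20): s=s0/(1+d["k1"]*(s@s))
    v=d["R"].T@[s[0],s[1],1]; return -d["R"].T@d["t"], v/np.linalg.norm(v)
def onz(d,uv,z):
    o,v=ray(d,uv); return o+v*(z-o[2])/v[2]
E
python3 - <<'E'
from h import *
for n in("side","top"):
    d=snap(n,n+"0"); print(n,d["K"].tolist(),d["k1"],(-d["R"].T@d["t"]).round(3),d["R"].round(3).tolist())
    im=cv2.imread(f"pics/{n}0.png"); cv2.imwrite(f"pics/{n}0b.png",cv2.resize(im,(800,600),interpolation=cv2.INTER_CUBIC))
s=state();print(s["time"],s["force"],s["orientation"])
E
```

```text
pics
side [[442.09861506249536, 0.0, 247.46693784172123], [0.0, 442.09861506249536, 194.63437845401873], [0.0, 0.0, 1.0]] -0.1634035950935576 [ 0.451 -0.897  0.909] [[0.996, -0.089, 0.014], [-0.048, -0.658, -0.751], [0.076, 0.747, -0.66]]
top [[400.5054700148876, 0.0, 256.5737982042511], [0.0, 400.5054700148876, 195.30289791587455], [0.0, 0.0, 1.0]] -0.02676948987876776 [0.39  0.006 0.99 ] [[-0.011, -1.0, -0.013], [-0.984, 0.013, -0.175], [0.175, 0.011, -0.984]]
0.1 [ 0.32387091 -0.28878207  0.73586233] [[ 9.64880296e-01  2.62689739e-01 -3.38950828e-04]
 [ 2.62689955e-01 -9.64879315e-01  1.37649337e-03]
 [ 3.45440413e-05 -1.41719031e-03 -9.99998995e-01]]
```

View pics/side0b.png

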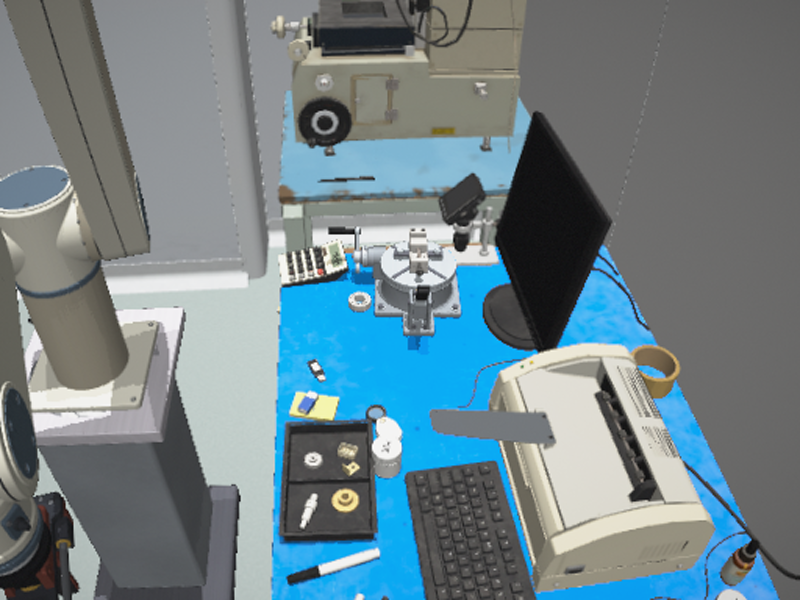

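View pics/top0b.png

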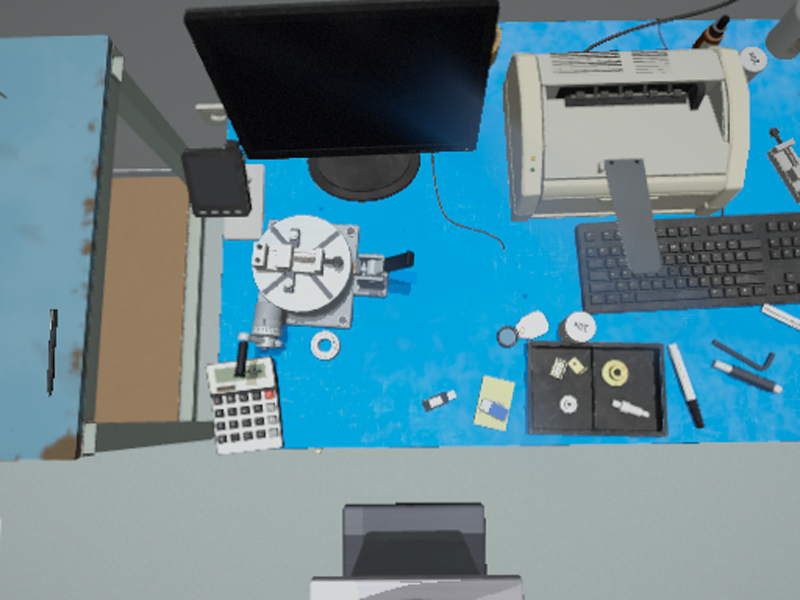

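The side view shows the table at about (415,275) with the crank handle at (345,231) and the lever at (420,305). In the top view the handle is at (242,352) and the lever tip at (405,260). I'll enlarge both.

Run:
```python
import cv2
a=cv2.imread("pics/top0.png")[130:250,140:300]; cv2.imwrite("pics/c1.png",cv2.resize(a,(800,600),interpolation=cv2.INTER_CUBIC))
a=cv2.imread("pics/side0.png")[135:225,200:320]; cv2.imwrite("pics/c2.png",cv2.resize(a,(800,600),interpolation=cv2.INTER_CUBIC))
```

```text
(no output)
```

View pics/c1.png

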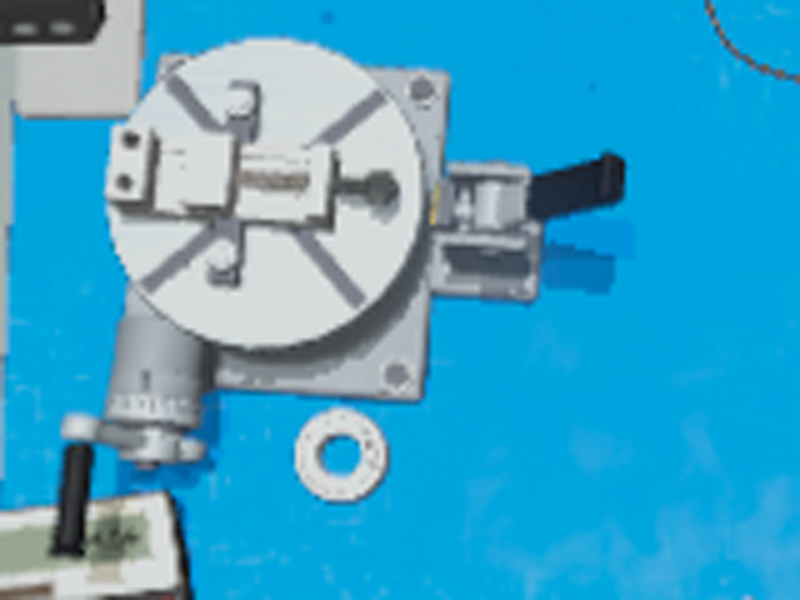

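View pics/c2.png

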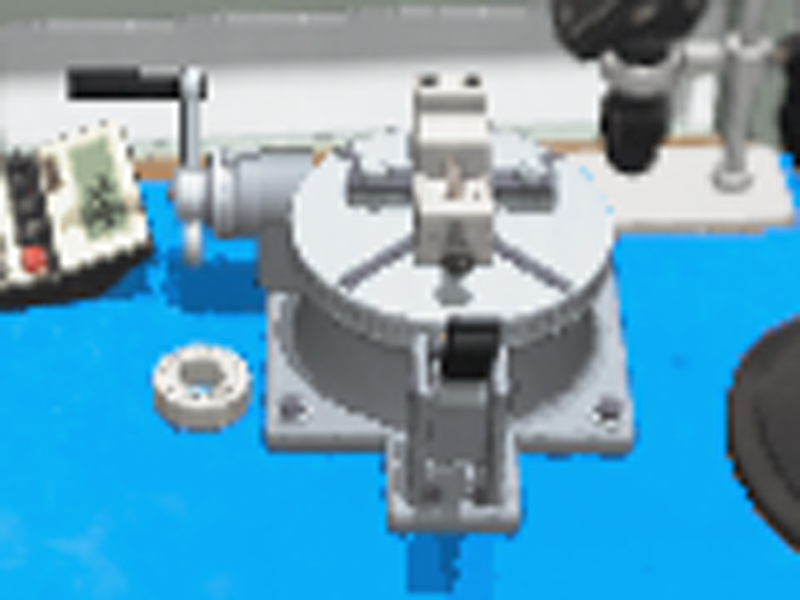

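```bash
cat > fit.py <<'E'
from h import *
from scipy.optimize import least_squares
D={n:dict(np.load(f"pics/{n}0.npz")) for n in("top","side")}
T=lambda X,Y:(140+X/5-.4,130+Y/5-.4); S=lambda X,Y:(200+X/6.667-.43,135+Y/6.667-.43)
def H(p,phi=None,dx=0):   # handle point; phi right(+)
    phi=p[3] if phi is None else phi
    return [p[4]+dx,.046-.052*np.sin(phi),.058+.052*np.cos(phi)]
def L(p,s,h,a): return [p[5],-.108-s*np.cos(a)+h*np.sin(a)*-1*-1,.070+s*np.sin(a)+h*np.cos(a)]
def W(p,X):
    c,s=np.cos(p[2]),np.sin(p[2]); return np.array([p[0]+c*X[0]-s*X[1],p[1]+s*X[0]+c*X[1],X[2]])
a=np.radians(52)
obs=[("top",T(265,193),lambda p:[0,0,.08]),
("side",S(265,448),lambda p:[-.085,-.075,0]),("side",S(633,453),lambda p:[.085,-.075,0]),
("top",T(68,553),lambda p:H(p,dx=-.027)),("side",S(68,82),lambda p:H(p,dx=-.027)),
("top",T(78,440),lambda p:H(p,dx=.023)),("side",S(180,85),lambda p:H(p,dx=.023)),
("top",T(615,178),lambda p:L(p,.096,0,a)),("side",S(470,345),lambda p:L(p,.096,0.0,a))]
def res(p): return np.concatenate([proj(D[n],W(p,f(p)))-uv for n,uv,f in obs])
r=least_squares(res,[.6,.25,-.08,-.2,-.16,0],loss="soft_l1",f_scale=1.)
p=r.x
if __name__=="__main__":
    print(p.round(4),np.degrees(p[2:4])); print(res(p).reshape(-1,2).round(1).tolist())
    print("grip",W(p,H(p)),"axis",W(p,[p[4],.046,.058]),"padopen",W(p,L(p,.08,.0075,a)),"padclosed",W(p,L(p,.08,.0075,np.radians(3))))
    np.save("p.npy",p)
E
python3 fit.py
```

```text
[ 6.190e-01  1.670e-01 -8.500e-02 -3.592e-01 -1.487e-01  6.000e-04] [ -4.87030634 -20.58322224]
[[-0.7, -0.1], [-0.2, 0.5], [0.1, 0.1], [-0.3, 0.3], [1.0, 0.1], [0.3, 0.4], [0.1, -0.2], [0.6, 0.6], [0.7, -0.9]]
grip [0.47623941 0.24368274 0.10668045] axis [0.47468729 0.22546723 0.058     ] padopen [0.60668647 0.01616188 0.13765832] padclosed [ 0.60361689 -0.01986259  0.0816766 ]
```

```bash
cat >> h.py <<'E'
def table():
    p=np.load("p.npy"); c,s=np.cos(p[2]),np.sin(p[2])
    M=np.array([[c,-s,0],[s,c,0],[0,0,1.]]); return p,M,np.array([p[0],p[1],0])
# table-frame grasp point <-> world TCP (tool down, tool y = -y table)
DOWN=np.diag([1.,-1,-1])
def tcp(Xt,back=.011):
    p,M,o=table(); return M@np.asarray(Xt)+o-[0,0,back]
def rd(n=1):
    p,M,o=table(); s=state(); x=M.T@(np.array(s["eef_pos"])+[0,0,.011]-o); return x,M.T@np.array(s["force"]),s
E
python3 - <<'E'
from h import *
p,M,o=table(); R=M@DOWN
g=[p[4]-.003,.046-.052*np.sin(p[3]),.058+.052*np.cos(p[3])]
s=state(); print(manip.move_l([*s["eef_pos"][:2],.40],feed=.3))
t=tcp(g); print(t)
manip.move_pose([t[0],t[1],.36],R)
manip.move_l([t[0],t[1],t[2]+.06],feed=.2)
x,f,s=rd(); print(x,f,s["time"],s["q"])
d=snap("side","s1"); e=snap("top","t1")
a=d["frame"][100:220,170:330]; b=e["frame"][130:250,110:270]
v=np.vstack([cv2.resize(i,(400,300),interpolation=cv2.INTER_CUBIC) for i in(a,b)])
cv2.imwrite("pics/v1.png",v[:,:,::-1])
E
```

```text
False
[0.47325024 0.24393744 0.09568045]
[-0.15109185  0.0646259   0.1675371 ] [0.78229831 0.06118976 0.2738523 ] 5.15 [ 2.59853418e+01  2.24525895e+01  1.08188910e+02 -3.04878379e-04
  4.92670436e+01  1.20856956e+02]
```

View pics/v1.png

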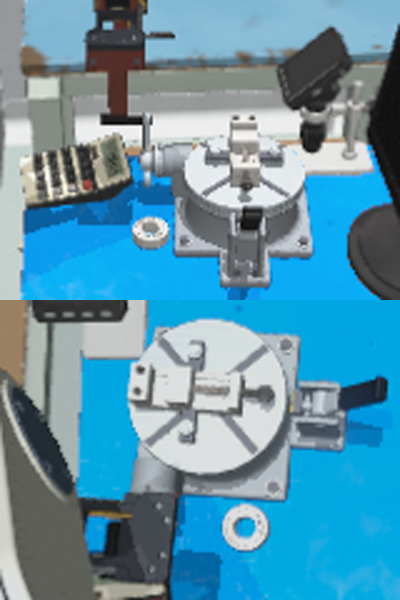

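The fingers hang over the handle in the side crop at (118,70) and line up with it at (122,120). Next I'll descend and grip lightly.

Run:
```python
from h import *
p,M,o=table()
g=[p[4]-.003,.046-.052*np.sin(p[3]),.058+.052*np.cos(p[3])]
print(manip.move_l(tcp(g),feed=.06)); manip.pause(.2)
F=[]
for _ in range(5): F.append(rd()[1]); manip.pause(.04)
np.save("tare.npy",np.mean(F,0)); print(np.mean(F,0),np.std(F,0),state()["time"])
manip.close_gripper(grip_force=4); manip.pause(.2)
for _ in range(3):
    x,f,s=rd(); print((x-g).round(4),(f-np.mean(F,0)).round(2),s["width"],s["gripper_force"],s["time"]); manip.pause(.05)
```

```text
False
[-0.22315877 -0.49760202 -0.19672686] [0.6777277  0.25734332 0.35848416] 6.8083
[-0.     -0.0001 -0.    ] [ 0.29 -0.12  0.29] 0.013652360528088355 3.999973051249981 8.1333
[-0.     -0.0001 -0.    ] [ 0.51 -0.17 -1.06] 0.013938732588345026 4.000009708106518 8.1833
[-0. -0. -0.] [ 0.67  0.28 -0.75] 0.013545993626384676 3.999961093068123 8.2333
```

```bash
cat > sw.py <<'E'
from h import *
p,M,o=table(); f0=np.load("tare.npy"); r=.052
def P(phi): return tcp([p[4]-.003,.046-r*np.sin(phi),.058+r*np.cos(phi)])
def meas(n=4):
    X=[];F=[]
    for _ in range(n):
        x,f,s=rd(); X.append(x);F.append(f-f0); manip.pause(.02)
    x=np.mean(X,0);f=np.mean(F,0); phi=np.arctan2(.046-x[1],x[2]-.058)
    return phi,f@[0,-np.cos(phi),-np.sin(phi)],f,s
def sweep(sgn,step,lim,phimax=45,quiet=0):
    phi=meas()[0]; out=[]
    while abs(np.degrees(phi))<phimax:
        phi+=sgn*np.radians(step); manip.move_l(P(phi),feed=.03)
        a,ft,f,s=meas(); out.append((np.degrees(a),ft)); print(np.round([np.degrees(a),ft,f[0],f[2],s["width"]*1e3,s["time"]],2))
        if -sgn*ft>lim: break
    return np.array(out)
E
python3 - <<'E'
from sw import *
np.save("left.npy",sweep(-1,1.5,4.5))
E
```

```text
[-22.06   1.14   0.14   0.48  14.04   8.65]
[-23.62   0.89  -0.24   0.75  13.59   8.97]
[-25.12   1.16  -0.3    1.4   13.82   9.28]
[-26.46   2.86  -0.32   2.34  13.93   9.6 ]
[-2.787e+01  5.030e+00  1.000e-02  4.010e+00  1.367e+01  9.920e+00]
```

Run:
```python
from sw import *
for d in (-20,-14,-8,-3):
    manip.move_l(P(np.radians(d)),feed=.04)
a,ft,f,s=meas(); print(np.degrees(a),ft,s["time"])
np.save("right.npy",sweep(1,1.5,4.5))
```

```text
-2.728138645528986 -0.8193797491880038 11.15
[-1.36 -1.99  1.52  1.51 14.13 11.53]
[ 0.23 -1.79  1.34  1.7  14.02 11.85]
[ 1.81 -1.94  1.28  2.38 13.64 12.17]
[ 3.29 -1.53  1.03  1.51 14.17 12.48]
[ 4.81 -1.8   1.05  1.97 13.48 12.8 ]
[ 6.33 -1.73  0.43  1.8  13.75 13.12]
[ 7.82 -1.54  0.68  2.06 14.3  13.43]
[ 9.31 -2.01  0.11  1.49 13.81 13.75]
[10.65 -2.91 -0.54  2.39 13.76 14.07]
[11.95 -4.59 -1.    3.21 13.6  14.38]
```

Run:
```python
from sw import *
for d in (7,2,-3,-7.65): manip.move_l(P(np.radians(d)),feed=.04)
manip.pause(.2); a,ft,f,s=meas(); print(np.degrees(a),ft,f,s["time"])
manip.let_go(); manip.pause(.1)
t=np.array(state()["eef_pos"]); manip.move_l(t+[0,0,.10],feed=.15); print(state()["time"])
# lever plan: table-frame press path, closed fingers, TCP tip 8 mm ahead
lx=p[5]; R=M@DOWN
for ang in(52,45,30,15,5,3):
    b=np.radians(ang); X=np.array([lx,-.108-.08*np.cos(b)+.0075*np.sin(b),.07+.08*np.sin(b)+.0075*np.cos(b)])
    w=M@X+o+[0,0,.008]; print(ang,X.round(4),w.round(4),manip.ik(w,R) is not None)
```

```text
-7.711605233295491 -0.6320596416360392 [-1.26265989  0.79485416  1.15962051] 15.7083
17.85
52 [ 0.0006 -0.1513  0.1377] [0.6067 0.0162 0.1457] True
45 [ 0.0006 -0.1593  0.1319] [0.606  0.0083 0.1399] True
30 [ 0.0006 -0.1735  0.1165] [ 0.6048 -0.0059  0.1245] True
15 [ 0.0006 -0.1833  0.0979] [ 0.604  -0.0157  0.1059] True
5 [ 0.0006 -0.187   0.0844] [ 0.6037 -0.0194  0.0924] True
3 [ 0.0006 -0.1875  0.0817] [ 0.6036 -0.0199  0.0897] True
```

```bash
cat > lv.py <<'E'
from h import *
p,M,o=table()
def Q(deg,up=0):
    b=np.radians(deg); X=np.array([p[5],-.108-.08*np.cos(b)+.0075*np.sin(b)+.0135,.07+.08*np.sin(b)+.0075*np.cos(b)+.008+up]); return M@X+o
E
python3 - <<'E'
from lv import *
e=snap("top","t2"); b=e["frame"][130:250,110:270]; d=snap("side","s2"); a=d["frame"][100:220,170:330]
cv2.imwrite("pics/v2.png",np.hstack([cv2.resize(i,(400,300),interpolation=cv2.INTER_CUBIC) for i in(a,b)])[:,:,::-1])
for z in(.1,.2,.3,.4): print(z,onz(e,(157,100),z).round(3),onz(e,(310,96),z).round(3))
w=Q(52,.02); z=.215
s=state(); manip.move_l([*s["eef_pos"][:2],z],feed=.2)
manip.close_gripper(grip_force=20)
manip.move_l([w[0],w[1],z],feed=.25); manip.move_l(w,feed=.1); manip.pause(.1)
x,f,s=rd(); print(s["time"],f,s["width"],s["eef_pos"],w)
d=snap("side","s3"); a=d["frame"][120:210,210:330]
e=snap("top","t3"); b=e["frame"][130:250,140:300]
cv2.imwrite("pics/v3.png",np.hstack([cv2.resize(i,(400,300),interpolation=cv2.INTER_CUBIC) for i in(a,b)])[:,:,::-1])
E
```

```text
0.1 [0.781 0.25  0.1  ] [ 0.785 -0.113  0.1  ]
0.2 [0.738 0.222 0.2  ] [ 0.741 -0.099  0.2  ]
0.3 [0.694 0.195 0.3  ] [ 0.696 -0.086  0.3  ]
0.4 [0.65  0.168 0.4  ] [ 0.652 -0.073  0.4  ]
21.4083 [ 0.39216605 -0.3675749   0.10486264] 0.00032057669683144757 [0.608372   0.02972982 0.16639658] [0.60783263 0.02961314 0.16565832]
```

View pics/v3.png

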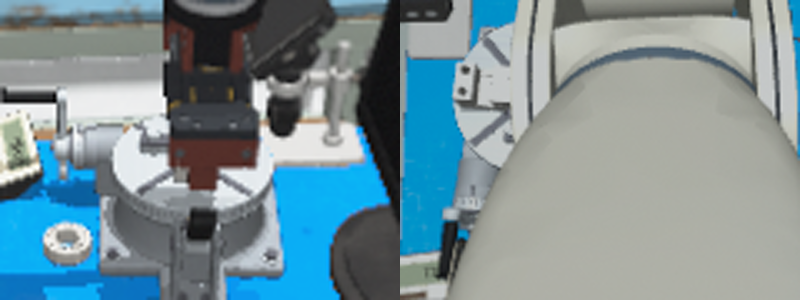

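In the side crop the fingertip at (204,185) is right above the lever grip at (202,215). In the top crop the handle, at about (447,245), is more upright than before, as intended. Now I'll press the lever.

Run:
```python
from lv import *
f0=rd()[1]
manip.move_l(Q(52,.003),feed=.1)
for a in (50,45,40,35,30,25,20,15,11,8,6,4,3):
    manip.move_l(Q(a),feed=.06); x,f,s=rd(); print(a,(f-f0).round(1),round(s["time"],2))
    if (f-f0)[2]>20: break
manip.pause(.2); x,f,s=rd(); print((f-f0).round(1))
manip.move_l(Q(3,.06),feed=.15)
t=np.array(state()["eef_pos"]); manip.move_l([.40,-.12,.25],feed=.25); manip.pause(.1); print(state()["time"])
d=snap("side","s4"); a=d["frame"][120:210,210:330]
e=snap("top","t4"); b=e["frame"][130:250,140:300]
cv2.imwrite("pics/v4.png",np.vstack([np.hstack([cv2.resize(i,(400,300),interpolation=cv2.INTER_CUBIC) for i in(a,b)])]*1)[:,:,::-1])
```

```text
50 [-0.6 -1.1 -1.1] 22.07
45 [ 1.  -0.6  0.4] 22.34
40 [0.8 0.1 2.9] 22.61
35 [0.2 0.3 3.9] 22.88
30 [0.6 0.3 5.2] 23.14
25 [ 1.1 -1.3  4.6] 23.41
20 [ 0.7 -1.1  3.7] 23.68
15 [ 0.2 -0.8  1.3] 23.94
11 [-0.6 -0.9  0. ] 24.19
8 [ 0.2 -0.1 -1. ] 24.44
6 [ 0.5 -0.4 -0.4] 24.69
4 [ 0.  -1.  -0.7] 24.94
3 [ 0.1 -0.2 -0. ] 25.19
[ 0.  -0.5 -0.1]
27.2083
```

View pics/v4.png

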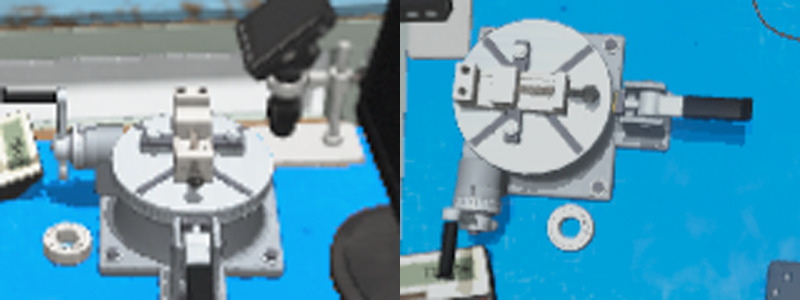

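The lever lies flat, reaching (750,108) in the top crop. I'll check the handle's end, about (445,277), against the planned angle.

Run:
```python
from fit import *
D=dict(np.load("pics/top4.npz")) if 0 else dict(np.load("pics/t4.npz"))
for a in(-14,-7.7,-1): print(a,[((proj(D,W(p,H(p,np.radians(a),dx)))-[140,130])*2.5+[400,0]).round(1) for dx in(-.027,.023)])
a=cv2.imread("pics/t4.png")[205:250,140:200]; cv2.imwrite("pics/v5.png",cv2.resize(a,(800,600),interpolation=cv2.INTER_CUBIC))
```

```text
-14 [array([438.1, 276.5]), array([444.6, 220.2])]
-7.7 [array([444.1, 276.9]), array([450.6, 220.5])]
-1 [array([450.8, 277.4]), array([457.2, 221. ])]
```

View pics/v5.png

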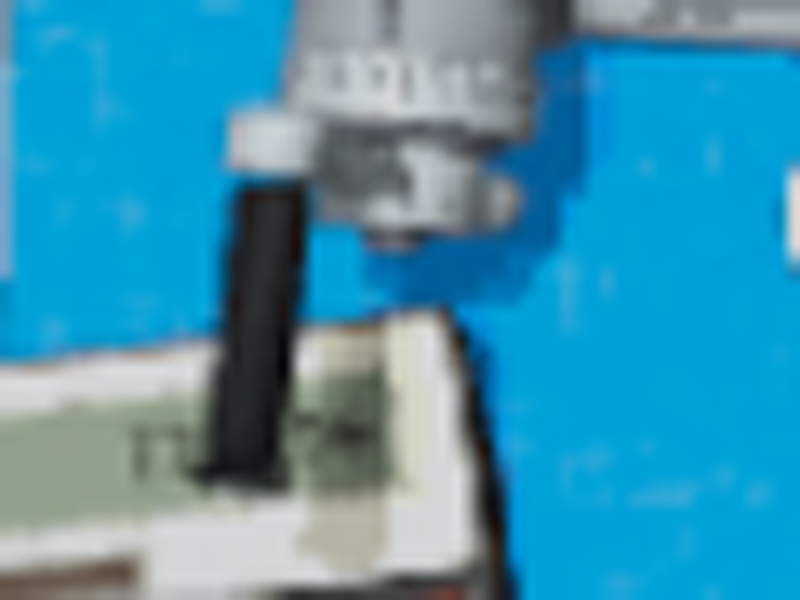

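The handle runs from (270,185) to (248,478) in this crop. That puts it within about 2 degrees of the planned -7.7° middle.

```bash
python3 -c "
from h import *
print(manip.close_job())"
```

```text
the job is handed in; nothing more can be done
None
```

The job is handed in: I felt the crank's free play from about -25.6° to +10.2° and left it at -7.7°, its middle. I then pressed the lever down past centre to its stop; forces at the crank stayed near 5 N, far below the 20 N that turns the worm and collar, and I saw nothing else moved.

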